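Clear the coffee grinder and hold the funnel for refilling

TASK

Get the hand coffee grinder ready for new beans: turn its crank clockwise (seen from above) through at least two full turns to clear the burrs, going on until the arm points away from the filling neck on the lid, and leave it there. Then take the funnel out of the glass by its handle, carry it over the row of jars and the pepper mill without knocking anything over or shoving it aside, and hold it upright with its spout centred over the filling neck, a centimetre or so above the rim and not touching the grinder, so that I can pour and still see the beans rise. Finish holding it there, still: do not put it down or let go.

Things in the scene. Friction and masses are not known exactly. Their poses are not given: they have to be found in the camera images.
- grinder: hand-cranked coffee grinder, fixed by a suction foot, left or right of the row of jars: glass jar, black ring, steel hopper 132 mm across, flat black lid 136 mm across, its top 170 mm above the worktop. Origin: centre of the underside, on the vertical crank axis; z up; its -x axis points from the crank axis to the filling neck, which is on the robot's side of the lid.
- filler_mouth (a point): middle of the mouth of the filling neck, in the plane of its rim, 184 mm above the worktop: a short upright steel tube on the lid, 46 mm outside, hole 38 mm across and 14 mm deep, 42 mm from the crank axis.
- crank (a joint): crank angle, rad; grows clockwise seen from above, counts on past full turns, no stops. 0: arm over the filling neck; pi, 3 pi, 5 pi: straight away from it. Starts between -1.1 and 1.1, in the way of the neck. Friction 0.15 N m (2 N at the knob) keeps it where left. The arm is a flat bar 14 mm wide, 192 to 198 mm above the worktop; the nut on the axis reaches 208 mm.
- crank_knob (a point): grip point of the crank's knob, on the knob's axis 222 mm above the worktop: upright dark wooden knob, 24 mm thick, from 200 to 238 mm, spinning freely on its pin at the end of the arm, 75 mm from the crank axis. Fingers pointing down can hold it and go round in a circle without turning. The point turns with the crank.
- funnel: steel funnel, 90 g: spout 17 mm across at its end and 26 mm long, cone 96 mm across, 70 mm tall in all. Origin: centre of the spout's lower end; z up its axis; +x towards the black handle. It starts upright, spout in the glass (tumbler), three thin ribs under the cone on its rim, origin about 26 mm above the worktop, handle roughly towards the robot.
- funnel_tip (a point): centre of the spout's lower end (the funnel's origin)
- funnel_grip (a point): middle of the funnel's handle: level black bar 18 mm wide, 14 mm tall, sticking out from the rim, 48 to 102 mm from the funnel's axis; this point is 72 mm from the axis and 64 mm above the spout's end. Grip it across its width, fingers pointing down.
- tumbler: small glass that holds the funnel, 46 mm across, 57 mm tall, loose, 200 g; origin at the centre of its underside. It stands on the other side of the row of jars from the grinder.
- jam_jar: jam jar with a screw lid, 65 mm across, 94 mm tall; loose; origin at the centre of its underside; one of the row that stands, front to back, between the funnel and the grinder
- pepper_mill: turned wooden pepper mill, 58 mm across, 170 mm tall; loose; origin at the centre of its underside; one of the row that stands, front to back, between the funnel and the grinder
- bean_tin: small food tin, 57 mm across, 72 mm tall; loose; origin at the centre of its underside; one of the row that stands, front to back, between the funnel and the grinder
- salt_shaker: white ceramic shaker with a steel cap, 41 mm across, 85 mm tall; origin at the centre of its underside; one of the row that stands, front to back, between the funnel and the grinder
- pepper_shaker: black ceramic shaker with a steel cap, 41 mm across, 85 mm tall; origin at the centre of its underside; at the back end of the row

How it is judged:
On the way, in this order (a step that is already met when the one before it is completed fails the run):
1. the crank has been turned clockwise through two full turns and on, and its arm points away from the filling neck (value of joint crank above 11.4 rad and horizontal distance between crank_knob and filler_mouth above 0.075 m), for 0.2 s.
2. the funnel is in the gripper, lifted clear of the glass and of the worktop (height (world z) of funnel_tip above 0.1 m and contact force between the fingers and funnel above 0.5 N), for 0.2 s.
At the end, for the whole second after the job is handed in: Gripper holds the funnel still, upright within 0.15 rad, spout end within 10 mm sideways of the filling neck's middle and 2 to 25 mm above its rim, touching neither grinder nor glass; crank two full turns on or more, knob over 75 mm from the neck's middle (arm some 75 degrees away or more) (all of step 1 and horizontal distance between funnel_tip and filler_mouth below 0.01 m and z of funnel_tip in the frame of grinder between 0.186 and 0.209 m and angle between funnel's own z axis and vertical below 0.15 rad and contact force between the fingers and funnel above 0.5 N and contact force between funnel and grinder below 0.05 N and contact force between funnel and tumbler below 0.05 N and linear speed of funnel below 0.02 m/s and angular speed of funnel below 0.15 rad/s); the arm keeps its last pose, push and grip.
It fails at once if the jam jar, the pepper mill or the bean tin is knocked over or pushed more than 25 mm (distance of any of jam_jar, pepper_mill, bean_tin from where it was at the start of the episode above 0.025 m or angle between any of jam_jar, pepper_mill, bean_tin's own z axis and vertical above 0.4 rad).
It fails at once if the glass is knocked over (angle between tumbler's own z axis and vertical above 0.6 rad).
It also fails if it takes over 67 s, if anything falls off the work surface, if the arm or the gripper's body presses on something with over 40 N, if the wrist force passes 120 N, or if a joint passes its speed limit or range.

ROBOT

A 6-joint arm with a two-finger parallel gripper is mounted at the origin on a cart in front of the work surface, level with it; the furniture and walls round the work are solid. World frame = base frame: x ahead of the robot, y to its left, z up, the work surface at z = 0. Lengths are in m, angles in rad, forces in N, time in s.
With the tool pointing down it reaches from about 0.25 to 0.775 m from the base axis. Payload 4 kg.
Tool frame: the origin (TCP) lies between the finger pads; the fingertips stand 14 mm ahead of it and the grasp point (between the pads) lies 5 mm behind it (nose_length is the distance from the TCP to the fingertips, in m); z points along the fingers, y is the line along which they close (so a half turn about z gives the same grasp; the last joint's range is limited). The gripper opens to 94 mm and grips with 3 to 60 N. Pads are 16 mm wide; open, the fingers measure 119 mm over their backs; the gripper's body (75 mm by 177 mm) begins 78 mm behind the grasp point.
Start: joints at [1.091, 0.087, 1.371, -0, 1.684, -0.103], TCP at [0.202, 0.511, 0.22] pointing down, gripper open.
Joint ranges: [-3.1, 3.1], [-0.76, 2.03], [0.27, 2.55], [-1.08, 4.22], [0.17, 2.65], [-2.57, 2.57]. Speed limits (rad/s): [2.79, 2.79, 3.14, 3.14, 3.14, 3.14].

INTERFACE

Orientations are given as [roll, pitch, yaw] about the fixed x, y, z axes, in that order (R = Rz(yaw) Ry(pitch) Rx(roll)).
In Python, from bench import * gives the robot as it stands.
- The arm moves only by the tool move_arm, never from a script. Its argument "steps" is one flat list of numbers, 7 for each row, row after row: the turn, a rotation vector about the world's x, y, z in rad, then the shift along the world's x, y, z in m, then the opening, from 0 (shut) to 1 (fully open). A call has 1 to 12 rows; each row is the pose to reach, as a shift and turn from the pose commanded when the call began; what a row does not reach only later rows make up. A row lasts 1/10 s, in which the tool goes at most 50 mm and 8.59 degrees, less where a joint would pass 70% of its speed; a pose out of reach is approached as far as the arm can. A call with a gripper value outside its range is refused whole. The fingers move at their own pace and stop on an object; the grip force is fixed at half the most. Time passes only in rows, so rows that repeat a pose let the fingers close. It gives the time, the measured TCP pose, the force, the opening and the grip force at its end, in the units of the state.
- get_obs(): the state, without advancing time (a new reading comes with each control period).
- snapshot(name): name is "side" or "top" or "wrist"; returns (picture, depth): 384x512x3 uint8, red, green, blue; 384x512 float32, m along the optical axis (not along the pixel's ray), 0 where there is no reading.
- camera_model(name): a dict with "fx", "fy", "cx", "cy" (pixels), "rvec" (rotation vector, rad) and "tvec" (3), from world to camera coordinates, as OpenCV has them. Camera axes: x right, y down, z forward; pixel columns grow to the right and rows downward; lengths in m; the calibration is good to about 2 mm. The wrist camera is an equidistant fisheye: a pixel r from the principal point sees the ray r / f radians off the axis. A picture is of the moment at which its call begins: read the wrist's pose just before it. camera_model takes no time and is no camera call; for the wrist camera it gives the pose at the moment of the call.
- close_job(): hands the job in; it is judged then, once.
Trained networks look in the newest picture that a camera, given by its name, has taken for a name from the list of things; names that differ only in an ending like _2 or _b are one class to them, and where a whole thing is asked for, a point or a joint stands for the part that bears it (a point fixed in the world has none). Each returns a list of dicts, best first, with "score" (0 to 1); they miss things now and then, are a little off and sometimes report something else, mostly with a low value. They report only what shows in the picture. A call takes as long as a camera call.
- silhouettes(camera, target): "pixels" (384x512 bool, what is visible of it) and "uv" ([column, row] in pixels, amid what is visible of it).
- spot_point(camera, target): "uv" ([column, row] in pixels: a listed point, or the origin of a listed thing).
The state is a dict: "time": time; "joint_positions": joint angles; "qvel": joint speeds; "joint_torque": joint torques, N m; "tool_pos": TCP position; "ee_rot": TCP orientation; "wrist_force": force on the tool from outside, world axes, zero at the start; "wrist_torque": the same for the moment, N m; "width": finger opening in m; "finger_force": force on a finger pad.
Only numpy, scipy, OpenCV 4.12 (cv2) and the standard library are available. Lean on these libraries where they do the work, as an engineer would, in place of code of your own. Each camera call takes 0.05 s, during which the arm holds its last target. There are 200 camera calls.

## Working session

There is one attempt and no reset: what is moved stays moved. The work goes in short steps, Python scripts to look and compute and a tool call to move; the robot and the scene stay as the last step left them, time stands still between calls to the robot, and variables do not carry over. Pictures are saved under pics/ and viewed, at most 10 in all, crops included, and the job is handed in when it is done.

Besides the shell and the picture viewer there is one more tool, called after ">>>" by a JSON object that holds its "fn" and its "kwargs", one argument or row to a line. move_arm: Moves the arm, as the interface text tells. Its arguments: {"type":"object","properties":{"steps":{"type":"array"}},"required":["steps"]}

```bash
mkdir -p pics
cat > h.py <<'E'
from bench import *
import numpy as np, cv2
def P(cam):
    m=camera_model(cam);R=cv2.Rodrigues(np.array(m["rvec"],float))[0];return m,R,np.array(m["tvec"],float)
def ray(cam,uv):
    m,R,t=P(cam);x=(uv[0]-m["cx"])/m["fx"];y=(uv[1]-m["cy"])/m["fy"]
    if cam=="wrist":
        r=np.hypot(x,y);d=np.array([x/r*np.sin(r),y/r*np.sin(r),np.cos(r)]) if r>1e-9 else np.array([0,0,1.])
    else: d=np.array([x,y,1.])/np.sqrt(1+x*x+y*y)
    return -R.T@t,R.T@d
def tri(rs):
    A=sum(np.eye(3)-np.outer(d,d) for o,d in rs);b=sum((np.eye(3)-np.outer(d,d))@o for o,d in rs)
    p=np.linalg.solve(A,b);return p,[np.linalg.norm(np.cross(p-o,d)) for o,d in rs]
def atz(r,z):
    o,d=r;return o+d*(z-o[2])/d[2]
E
python3 - <<'E'
from h import *
pic={}
for c in("side","top","wrist"):
    p,d=snapshot(c);pic[c]=p;np.save(f"pics/{c}_d.npy",d)
    cv2.imwrite(f"pics/{c}0.png",p[:,:,::-1])
    m,R,t=P(c);print(c,(-R.T@t).round(3),R[2].round(2))
cv2.imwrite("pics/both.png",cv2.resize(np.vstack([pic["side"],pic["top"]])[:,:,::-1],(450,600+0)) if 0 else np.hstack([pic["side"],pic["top"]])[:,:,::-1][:, :])
Z=dict(filler_mouth=.184,crank_knob=.222,funnel_tip=.026,funnel_grip=.09,grinder=0,jam_jar=0,pepper_mill=0,bean_tin=0,salt_shaker=0,pepper_shaker=0,tumbler=0)
for n,z in Z.items():
    rs=[]
    for c in("side","top","wrist"):
        r=spot_point(c,n)
        if r:
            r=r[0];q=ray(c,r["uv"]);
            print(n,c,round(r["score"],2),np.round(r["uv"]),atz(q,z).round(3))
            if r["score"]>.4: rs.append(q)
    if len(rs)>1:
        p,e=tri(rs);print("   TRI",p.round(4),np.round(e,4))
E
```

```text
side [0.345 0.528 0.705] [ 0.22 -0.75 -0.62]
top [ 0.422 -0.137  1.126] [ 0.15 -0.01 -0.99]
wrist [0.138 0.537 0.384] [ 0.22 -0.09 -0.97]
filler_mouth side 0.84 [312. 137.] [ 0.439 -0.32   0.184]
filler_mouth top 0.73 [327. 247.] [ 0.439 -0.315  0.184]
   TRI [ 0.4385 -0.3139  0.1879] [0.0006 0.0006]
crank_knob side 0.79 [321. 132.] [ 0.416 -0.288  0.222]
crank_knob top 0.51 [320. 258.] [ 0.414 -0.289  0.222]
   TRI [ 0.4151 -0.289   0.2214] [0.0011 0.0011]
funnel_tip side 0.95 [230. 295.] [0.531 0.043 0.026]
funnel_tip top 0.72 [192. 214.] [0.528 0.047 0.026]
   TRI [0.5283 0.0462 0.0309] [0.0012 0.0012]
funnel_grip side 0.7 [263. 284.] [0.464 0.05  0.09 ]
funnel_grip top 0.79 [184. 241.] [0.449 0.054 0.09 ]
   TRI [0.4556 0.0542 0.0963] [0.0068 0.0068]
grinder side 0.57 [285. 194.] [ 0.496 -0.32   0.   ]
grinder top 0.68 [320. 236.] [ 0.475 -0.328  0.   ]
   TRI [ 0.4859 -0.3271 -0.0049] [0.0108 0.0108]
jam_jar side 0.89 [294. 259.] [ 0.431 -0.104  0.   ]
jam_jar top 0.85 [244. 252.] [ 0.423 -0.105  0.   ]
   TRI [ 4.268e-01 -1.042e-01  3.000e-04] [0.0039 0.0039]
pepper_mill side 0.77 [263. 255.] [ 0.5   -0.098  0.   ]
pepper_mill top 0.82 [243. 222.] [ 0.511 -0.101  0.   ]
   TRI [ 0.506  -0.1013 -0.0041] [0.0049 0.0049]
bean_tin top 0.87 [249. 203.] [ 0.567 -0.116  0.   ]
salt_shaker side 0.67 [202. 244.] [ 0.644 -0.095  0.   ]
salt_shaker top 0.74 [245. 179.] [ 0.639 -0.103  0.   ]
   TRI [ 0.6434 -0.1019 -0.0071] [0.0035 0.0035]
pepper_shaker side 0.9 [177. 250.] [ 0.693 -0.063  0.   ]
pepper_shaker top 0.72 [235. 161.] [ 0.694 -0.072  0.   ]
   TRI [ 0.6969 -0.0715 -0.0099] [0.0008 0.0008]
tumbler side 0.6 [226. 304.] [0.54  0.047 0.   ]
```

Run:
```python
from h import *
a=cv2.imread("pics/side0.png");b=cv2.imread("pics/top0.png")
v=np.vstack([cv2.resize(a[90:350,120:400],(800,0) if 0 else (560,520))]);
w=cv2.resize(b[140:300,150:360],(420,320))
o=np.zeros((520,800,3),np.uint8);o[:,:400]=cv2.resize(a[90:350,150:350],(400,520));o[:,400:]=cv2.resize(b[130:320,160:360],(400,380)).copy() if 0 else np.vstack([cv2.resize(b[140:300,160:360],(400,320)),np.zeros((200,400,3),np.uint8)])
cv2.imwrite("pics/v1.png",o)
def cloud(c):
    d=np.load(f"pics/{c}_d.npy").astype(float);m,R,t=P(c);v,u=np.mgrid[:384,:512]
    X=np.stack([(u-m["cx"])/m["fx"]*d,(v-m["cy"])/m["fy"]*d,d],-1);W=(X-t)@R;W[d==0]=9;return W
for c in("side","top"):
    W=cloud(c).reshape(-1,3)
    near=np.hypot(W[:,0]-.48,W[:,1]+.32)<.11
    for lo,hi in((.163,.177),(.178,.19),(.19,.2),(.21,.245)):
        q=W[near&(W[:,2]>lo)&(W[:,2]<hi)]
        if len(q)>3:
            (x,y),r=cv2.minEnclosingCircle(q[:,:2].astype(np.float32));print(c,lo,len(q),q.mean(0).round(4),"circ",round(x,4),round(y,4),round(r,4))
    for n,cx,cy,h in(("jam",.427,-.104,.094),("mill",.506,-.101,.17),("tin",.567,-.116,.072),("fun",.528,.046,.09)):
        q=W[(np.hypot(W[:,0]-cx,W[:,1]-cy)<.13)&(abs(W[:,2]-h)<.008)&(abs(W[:,1]-cy)<.06)]
        if len(q): print(c,n,len(q),q.min(0).round(3),q.max(0).round(3))
```

```text
side 0.163 1050 [ 0.4905 -0.3077  0.1689] circ 0.4848 -0.3224 0.0681
side 0.178 110 [ 0.4658 -0.317   0.1815] circ 0.4555 -0.3088 0.0471
side 0.19 153 [ 0.4526 -0.3025  0.196 ] circ 0.4529 -0.3043 0.0457
side 0.21 135 [ 0.4201 -0.2799  0.2253] circ 0.4205 -0.2845 0.0121
side jam 627 [ 0.395 -0.139  0.086] [ 0.522 -0.074  0.102]
side mill 24 [ 0.502 -0.102  0.163] [ 0.512 -0.092  0.17 ]
side tin 638 [ 0.441 -0.147  0.064] [ 0.683 -0.056  0.08 ]
side fun 928 [ 0.431 -0.003  0.082] [0.58  0.094 0.098]
top 0.163 1975 [ 0.4844 -0.3255  0.1706] circ 0.4807 -0.3256 0.0681
top 0.178 94 [ 0.4492 -0.326   0.1836] circ 0.4555 -0.32 0.0385
top 0.19 109 [ 0.4534 -0.308   0.1978] circ 0.4596 -0.3088 0.0363
top 0.21 95 [ 0.4205 -0.2875  0.2322] circ 0.4463 -0.3043 0.046
top jam 440 [ 0.392 -0.138  0.086] [ 0.453 -0.076  0.101]
top mill 19 [ 0.495 -0.104  0.164] [ 0.508 -0.094  0.171]
top tin 375 [ 0.481 -0.146  0.064] [ 0.687 -0.056  0.08 ]
top fun 473 [ 0.428 -0.001  0.082] [0.574 0.093 0.098]
```

View pics/v1.png

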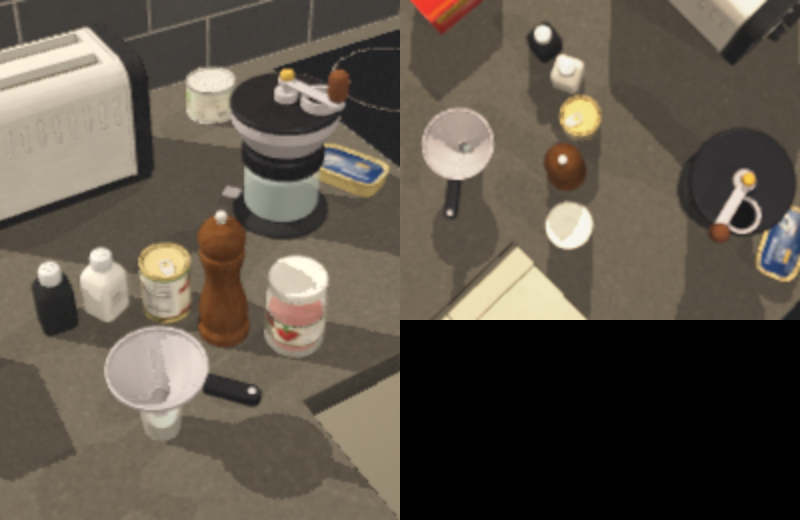

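The side view shows the grinder (crop 285,150) with the crank arm over the neck. The funnel (155,370) has its handle toward the robot, with the row of jars in between. The network points agree with the lid and knob depth circles.

>>> {"fn": "move_arm", "kwargs": {
  "steps": [0,0,0,0.03,-0.03,0.05,0.6,0,0,0,0.04,-0.08,0.1,0.6,0,0,0,0.11,-0.4,0.1,0.6,0,0,0,0.11,-0.4,0.1,0.6,0,0,0,0.11,-0.4,0.1,0.6,0,0,0,0.11,-0.4,0.1,0.6,0,0,0,0.11,-0.4,0.1,0.6,0,0,0,0.11,-0.4,0.1,0.6,0,0,0,0.11,-0.4,0.1,0.6]
}}

```text
time: 2.7
tool_pos: [0.3114, 0.113, 0.3197]
ee_rot: [3.141, 0.002, 2.766]
wrist_force: [1.1, 0.4, 0.0]
width: 0.0563
finger_force: 0.0
```

>>> {"fn": "move_arm", "kwargs": {
  "steps": [0,0,0,0.106,-0.399,0,0.6,0,0,0,0.106,-0.399,0,0.6,0,0,0,0.106,-0.399,0,0.6,0,0,0,0.106,-0.399,0,0.6,0,0,0,0.106,-0.399,0,0.6,0,0,0,0.106,-0.399,0,0.6,0,0,0,0.106,-0.399,0,0.6,0,0,0,0.106,-0.399,0,0.6,0,0,0,0.106,-0.399,0,0.6,0,0,0,0.106,-0.399,0,0.6,0,0,0,0.106,-0.399,0,0.6]
}}

```text
time: 3.8
tool_pos: [0.4175, -0.2833, 0.3195]
ee_rot: [3.141, -0.0, 2.765]
wrist_force: [1.2, -0.0, 0.2]
width: 0.0563
finger_force: 0.0
```

```bash
cat > k.py <<'E'
from h import *
o=get_obs();print(o["time"],np.round(o["tool_pos"],4),np.round(o["ee_rot"],3),np.round(o["joint_positions"],2),np.round(o["wrist_force"],2),o["width"])
E
python3 - <<'E'
from k import *
for c in("side","top","wrist"):
    p,d=snapshot(c);cv2.imwrite(f"pics/{c}1.png",p[:,:,::-1]);np.save(f"pics/{c}_d.npy",d)
Z=dict(filler_mouth=.184,crank_knob=.222,grinder=0)
for n,z in Z.items():
    for c in("side","top","wrist"):
        r=spot_point(c,n)
        if r: r=r[0];print(n,c,round(r["score"],2),np.round(r["uv"]),atz(ray(c,r["uv"]),z).round(4))
E
```

```text
3.8 [ 0.4175 -0.2833  0.3195] [ 3.141 -0.     2.765] [-0.71 -0.01  1.28  0.    1.88 -1.9 ] [ 1.16 -0.02  0.17] 0.05630988882776578
filler_mouth side 0.78 [311. 138.] [ 0.4397 -0.3156  0.184 ]
filler_mouth top 0.63 [188. 241.] [0.4461 0.026  0.184 ]
filler_mouth wrist 0.92 [229. 223.] [ 0.443  -0.3221  0.184 ]
crank_knob side 0.77 [320. 132.] [ 0.4167 -0.2859  0.222 ]
crank_knob wrist 0.71 [251. 203.] [ 0.4207 -0.2877  0.222 ]
grinder side 0.88 [288. 195.] [ 0.4873 -0.3215  0.    ]
grinder top 0.84 [321. 238.] [ 0.4698 -0.3294  0.    ]
grinder wrist 0.56 [443. 160.] [0.5349 0.0559 0.    ]
```

Run:
```python
import cv2
a=cv2.imread("pics/wrist1.png");cv2.imwrite("pics/v2.png",cv2.resize(a[100:340,120:400],(700,600),interpolation=cv2.INTER_CUBIC))
```

```text
(no output)
```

View pics/v2.png

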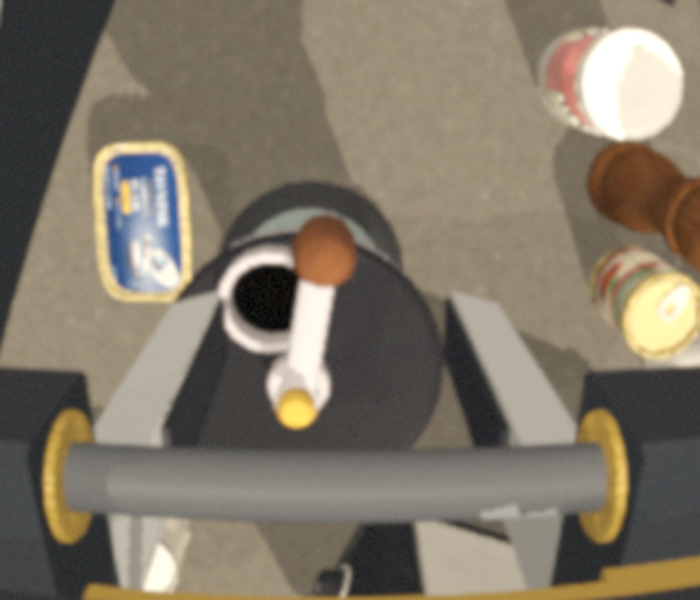

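The wrist view shows the knob at about (250,200), centred between the fingers. The neck is at about (227,219), partly under the arm.

>>> {"fn": "move_arm", "kwargs": {
  "steps": [0,0,0,0.001,-0.004,-0.04,0.6,0,0,0,0.001,-0.004,-0.075,0.6,0,0,0,0.001,-0.004,-0.099,0.6,0,0,0,0.001,-0.004,-0.099,0.6,0,0,0,0.001,-0.004,-0.099,0.1,0,0,0,0.001,-0.004,-0.099,0.1,0,0,0,0.001,-0.004,-0.099,0.1,0,0,0,0.001,-0.004,-0.099,0.1,0,0,0,0.001,-0.004,-0.099,0.1,0,0,0,0.001,-0.004,-0.099,0.1]
}}

```text
time: 5.4
tool_pos: [0.4191, -0.2884, 0.2214]
ee_rot: [-3.142, 0.002, 2.765]
wrist_force: [-0.1, 1.2, 3.6]
width: 0.0228
finger_force: 30.0
```

Run:
```python
from k import *
for c in("side","top"):
    snapshot(c)
    for n,z in(("filler_mouth",.184),("crank_knob",.222)):
        r=spot_point(c,n)
        if r: r=r[0];print(n,c,round(r["score"],2),np.round(r["uv"]),atz(ray(c,r["uv"]),z).round(4))
```

```text
5.4 [ 0.4191 -0.2884  0.2214] [-3.142e+00  2.000e-03  2.765e+00] [-0.71 -0.01  1.46  0.    1.68 -1.91] [-0.07  1.25  3.61] 0.022753958351677712
filler_mouth side 0.87 [310. 137.] [ 0.4418 -0.3233  0.184 ]
crank_knob side 0.5 [319. 128.] [ 0.421  -0.3009  0.222 ]
```

```bash
cat > arc.py <<'E'
import numpy as np,sys
def arc(C,r,start,ph0,step,n):
    out=[]
    for k in range(1,n+1):
        p=np.array(C)+r*np.array([np.cos(ph0-k*step),np.sin(ph0-k*step)])
        d=p-np.array(start);out+=[0,0,0,round(d[0],4),round(d[1],4),0,0.1]
    print(out)
E
python3 -c "
from arc import *
C=np.array([.483,-.3245]);s=np.array([.419,-.288]);d=s-C;arc(C,.0745,s,np.arctan2(d[1],d[0]),.26,6)"
```

```text
[0, 0, 0, np.float64(0.0109), np.float64(0.0158), 0, 0.1, 0, 0, 0, np.float64(0.0262), np.float64(0.0277), 0, 0.1, 0, 0, 0, np.float64(0.0439), np.float64(0.0353), 0, 0.1, 0, 0, 0, np.float64(0.0631), np.float64(0.038), 0, 0.1, 0, 0, 0, np.float64(0.0823), np.float64(0.0357), 0, 0.1, 0, 0, 0, np.float64(0.1002), np.float64(0.0286), 0, 0.1]
```

>>> {"fn": "move_arm", "kwargs": {
  "steps": [0,0,0,0.011,0.016,0,0.1,0,0,0,0.026,0.028,0,0.1,0,0,0,0.044,0.035,0,0.1,0,0,0,0.063,0.038,0,0.1,0,0,0,0.063,0.038,0,0.1,0,0,0,0.063,0.038,0,0.1]
}}

```text
time: 6.3
tool_pos: [0.483, -0.2513, 0.2214]
ee_rot: [-3.14, 0.004, 2.765]
wrist_force: [1.7, -1.9, 5.7]
width: 0.0226
finger_force: 30.0
```

Run:
```python
from k import *
for c in("side","top"):
    snapshot(c)
    for n,z in(("filler_mouth",.184),("crank_knob",.222)):
        r=spot_point(c,n)
        if r: r=r[0];print(n,c,round(r["score"],2),np.round(r["uv"]),atz(ray(c,r["uv"]),z).round(4))
```

```text
6.3 [ 0.483  -0.2513  0.2214] [-3.14   0.004  2.765] [-0.58  0.07  1.38 -0.    1.68 -1.78] [ 1.67 -1.88  5.75] 0.022561691635221072
filler_mouth side 0.79 [311. 137.] [ 0.4393 -0.3239  0.184 ]
crank_knob side 0.62 [288. 136.] [ 0.4829 -0.2528  0.222 ]
filler_mouth top 0.52 [330. 249.] [ 0.4347 -0.32    0.184 ]
```

>>> {"fn": "move_arm", "kwargs": {
  "steps": [0,0,0,0.019,-0.0025,0,0.1,0,0,0,0.037,-0.01,0,0.1,0,0,0,0.0525,-0.0215,0,0.1,0,0,0,0.064,-0.037,0,0.1,0,0,0,0.0715,-0.055,0,0.1,0,0,0,0.074,-0.074,0,0.1,0,0,0,0.0715,-0.093,0,0.1,0,0,0,0.064,-0.111,0,0.1,0,0,0,0.0525,-0.1265,0,0.1,0,0,0,0.037,-0.138,0,0.1,0,0,0,0.019,-0.1455,0,0.1,0,0,0,0,-0.148,0,0.1]
}}

```text
time: 7.8
tool_pos: [0.4818, -0.4013, 0.2215]
ee_rot: [-3.138, 0.006, 2.763]
wrist_force: [1.6, -2.4, 5.3]
width: 0.0231
finger_force: 30.0
```

Run:
```python
from k import *
for c in("side","top"):
    p,d=snapshot(c);cv2.imwrite(f"pics/{c}2.png",p[:,:,::-1])
    for n,z in(("filler_mouth",.184),("crank_knob",.222)):
        r=spot_point(c,n)
        if r: r=r[0];print(n,c,round(r["score"],2),np.round(r["uv"]),atz(ray(c,r["uv"]),z).round(4))
```

```text
7.8 [ 0.4818 -0.4013  0.2215] [-3.138  0.006  2.763] [-0.78  0.25  1.17 -0.    1.71 -1.98] [ 1.56 -2.42  5.3 ] 0.02305630863304723
filler_mouth side 0.72 [308. 139.] [ 0.4442 -0.3113  0.184 ]
crank_knob side 0.55 [298. 103.] [ 0.4885 -0.4094  0.222 ]
filler_mouth top 0.87 [331. 249.] [ 0.4357 -0.3229  0.184 ]
crank_knob top 0.27 [190. 216.] [0.5044 0.0169 0.222 ]
```

>>> {"fn": "move_arm", "kwargs": {
  "steps": [0,0,0,-0.019,0.0015,0,0.1,0,0,0,-0.037,0.009,0,0.1,0,0,0,-0.0525,0.0205,0,0.1,0,0,0,-0.064,0.036,0,0.1,0,0,0,-0.0715,0.054,0,0.1,0,0,0,-0.074,0.073,0,0.1,0,0,0,-0.0715,0.092,0,0.1,0,0,0,-0.064,0.11,0,0.1,0,0,0,-0.0525,0.1255,0,0.1,0,0,0,-0.037,0.137,0,0.1,0,0,0,-0.019,0.1445,0,0.1,0,0,0,0,0.147,0,0.1]
}}

```text
time: 9.3
tool_pos: [0.4816, -0.2513, 0.2213]
ee_rot: [-3.139, 0.0, 2.764]
wrist_force: [-2.2, -4.8, 7.0]
width: 0.023
finger_force: 30.0
```

>>> {"fn": "move_arm", "kwargs": {
  "steps": [0,0,0,0.019,-0.0025,0,0.1,0,0,0,0.037,-0.01,0,0.1,0,0,0,0.0525,-0.0215,0,0.1,0,0,0,0.064,-0.037,0,0.1,0,0,0,0.0715,-0.055,0,0.1,0,0,0,0.074,-0.074,0,0.1,0,0,0,0.0715,-0.093,0,0.1,0,0,0,0.064,-0.111,0,0.1,0,0,0,0.0525,-0.1265,0,0.1,0,0,0,0.037,-0.138,0,0.1,0,0,0,0.019,-0.1455,0,0.1,0,0,0,0,-0.148,0,0.1]
}}

```text
time: 10.5
tool_pos: [0.4824, -0.4014, 0.2214]
ee_rot: [-3.139, 0.005, 2.764]
wrist_force: [2.3, -2.3, 5.2]
width: 0.0228
finger_force: 30.0
```

>>> {"fn": "move_arm", "kwargs": {
  "steps": [0,0,0,-0.019,0.0025,0,0.1,0,0,0,-0.037,0.01,0,0.1,0,0,0,-0.0525,0.0215,0,0.1,0,0,0,-0.064,0.037,0,0.1,0,0,0,-0.0715,0.055,0,0.1,0,0,0,-0.074,0.074,0,0.1,0,0,0,-0.0715,0.093,0,0.1,0,0,0,-0.064,0.111,0,0.1,0,0,0,-0.0525,0.1265,0,0.1,0,0,0,-0.037,0.138,0,0.1,0,0,0,-0.019,0.1455,0,0.1,0,0,0,0,0.148,0,0.1]
}}

```text
time: 11.7
tool_pos: [0.4816, -0.2513, 0.2213]
ee_rot: [-3.139, 0.0, 2.764]
wrist_force: [-2.3, -4.9, 6.5]
width: 0.0228
finger_force: 30.0
```

>>> {"fn": "move_arm", "kwargs": {
  "steps": [0,0,0,0.019,-0.0025,0,0.1,0,0,0,0.037,-0.01,0,0.1,0,0,0,0.0525,-0.0215,0,0.1,0,0,0,0.064,-0.037,0,0.1,0,0,0,0.0715,-0.055,0,0.1,0,0,0,0.074,-0.074,0,0.1,0,0,0,0.073,-0.087,0,0.1,0,0,0,0.073,-0.087,0,0.1,0,0,0,0.073,-0.087,0,0.1,0,0,0,0.073,-0.087,0,0.1]
}}

```text
time: 12.7
tool_pos: [0.5575, -0.3393, 0.2216]
ee_rot: [-3.141, 0.008, 2.765]
wrist_force: [6.4, -2.8, 4.4]
width: 0.023
finger_force: 30.0
```

Run:
```python
from k import *
for c in("side","top"):
    p,d=snapshot(c);cv2.imwrite(f"pics/{c}3.png",p[:,:,::-1])
    for n,z in(("filler_mouth",.184),("crank_knob",.222)):
        r=spot_point(c,n)
        if r: r=r[0];print(n,c,round(r["score"],2),np.round(r["uv"]),atz(ray(c,r["uv"]),z).round(4))
a=cv2.imread("pics/side3.png");cv2.imwrite("pics/v3.png",cv2.resize(a[60:240,200:420],(660,540)))
```

```text
12.7 [ 0.5575 -0.3393  0.2216] [-3.141  0.008  2.765] [-0.63  0.31  1.1   0.    1.72 -1.83] [ 6.41 -2.78  4.44] 0.022982559269732937
filler_mouth side 0.96 [310. 136.] [ 0.4435 -0.3275  0.184 ]
crank_knob side 0.66 [266. 111.] [ 0.5565 -0.3496  0.222 ]
filler_mouth top 0.61 [329. 248.] [ 0.438  -0.3175  0.184 ]
crank_knob top 0.57 [340. 196.] [ 0.5595 -0.3373  0.222 ]
```

View pics/v3.png

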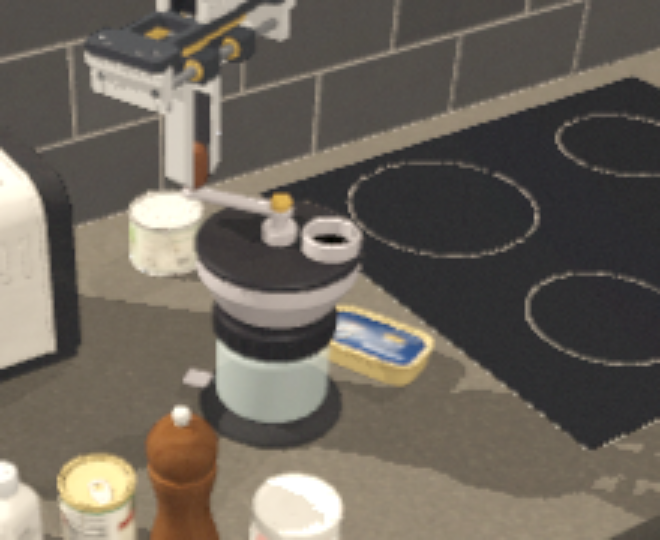

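The crop shows the crank arm pointing away from the neck, with the neck (330,238) clear. I'll release, lift, then look at the neck from above.

>>> {"fn": "move_arm", "kwargs": {
  "steps": [0,0,0,0,0,0,0.55,0,0,0,0,0,0,0.55,0,0,0,0,0,0,0.55,0,0,0,0,0,0.04,0.55,0,0,0,0,0,0.09,0.55,0,0,0,0,0,0.13,0.55,0,0,0,-0.05,0.02,0.13,0.55,0,0,0,-0.1,0.04,0.13,0.55,0,0,0,-0.12,0.05,0.13,0.55,0,0,0,-0.12,0.05,0.13,0.55,0,0,0,-0.12,0.05,0.13,0.55]
}}

```text
time: 14.1
tool_pos: [0.4344, -0.2881, 0.3502]
ee_rot: [3.141, 0.0, 2.765]
wrist_force: [-0.6, -0.4, 0.3]
width: 0.0515
finger_force: 0.0
```

Run:
```python
from k import *
p,d=snapshot("wrist");cv2.imwrite("pics/wrist4.png",p[:,:,::-1])
cv2.imwrite("pics/v4.png",cv2.resize(p[100:340,120:400,::-1],(700,600),interpolation=cv2.INTER_CUBIC))
for n,z in(("filler_mouth",.184),("crank_knob",.222)):
    for r in spot_point("wrist",n)[:1]: print(n,round(r["score"],2),np.round(r["uv"],1),atz(ray("wrist",r["uv"]),z).round(4))
for c in("side","top"):
    p,d=snapshot(c);np.save(f"pics/{c}_d.npy",d);m,R,t=P(c);d=d.astype(float)
    v,u=np.mgrid[:384,:512]
    W=((np.stack([(u-m["cx"])/m["fx"]*d,(v-m["cy"])/m["fy"]*d,d],-1)-t)@R)[d>0]
    for n,z in(("filler_mouth",.184),("crank_knob",.222)):
        for r in spot_point(c,n)[:1]: print(n,c,round(r["score"],2),np.round(r["uv"],1),atz(ray(c,r["uv"]),z).round(4))
    near=np.hypot(W[:,0]-.44,W[:,1]+.32)<.032
    q=W[near&(W[:,2]>.178)&(W[:,2]<.19)];print(c,len(q),q.mean(0).round(4),cv2.minEnclosingCircle(q[:,:2].astype(np.float32)))
```

```text
14.1 [ 0.4344 -0.2881  0.3502] [3.141 0.    2.765] [-0.69  0.03  1.17  0.    1.94 -1.89] [-0.59 -0.42  0.3 ] 0.05148699622502923
filler_mouth 0.64 [228.5 200.2] [ 0.4433 -0.323   0.184 ]
crank_knob 0.81 [253.5 303.6] [ 0.5619 -0.3389  0.222 ]
filler_mouth side 0.7 [309.4 138.9] [ 0.4423 -0.3127  0.184 ]
crank_knob side 0.69 [263.7 113.7] [ 0.5582 -0.3375  0.222 ]
side 105 [ 0.443  -0.3189  0.1813] ((0.44281280040740967, -0.3218309283256531), 0.024115033447742462)
filler_mouth top 0.21 [237.  163.5] [ 0.6435 -0.0876  0.184 ]
crank_knob top 0.72 [339.1 199.9] [ 0.551  -0.3362  0.222 ]
top 0 [nan nan nan] ((0.0, 0.0), 0.0)<stdin>:13: RuntimeWarning: Mean of empty slice.
  ret = um.true_divide(
```

View pics/v4.png

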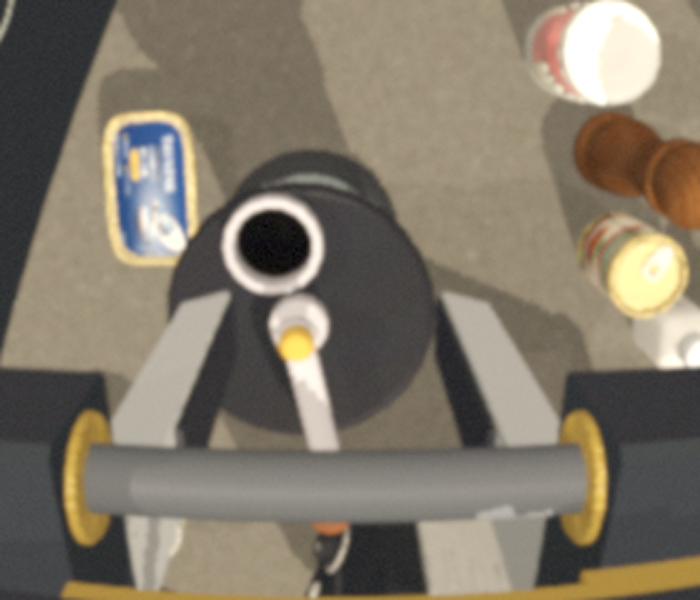

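The crop shows the neck centre at (273,243), which is full-frame (229,197), clear of the arm. I'm taking the neck as (0.4415, -0.322). Next I'll hover over the funnel handle.

>>> {"fn": "move_arm", "kwargs": {
  "steps": [0,0,0.14,0,0.05,0,0.5,0,0,0.27,0,0.1,0,0.5,0,0,0.27,0.005,0.15,0,0.5,0,0,0.27,0.01,0.2,0,0.5,0,0,0.27,0.015,0.25,0,0.5,0,0,0.27,0.02,0.3,0,0.5,0,0,0.27,0.02,0.342,-0.02,0.5,0,0,0.27,0.02,0.342,-0.06,0.5,0,0,0.27,0.02,0.342,-0.1,0.5,0,0,0.27,0.02,0.342,-0.1,0.5,0,0,0.27,0.02,0.342,-0.1,0.5]
}}

```text
time: 15.65
tool_pos: [0.4546, 0.0537, 0.2505]
ee_rot: [-3.142, -0.001, 3.035]
wrist_force: [0.5, 0.3, 0.7]
width: 0.0468
finger_force: 0.0
```

Run:
```python
from k import *
p,d=snapshot("wrist");cv2.imwrite("pics/wrist5.png",p[:,:,::-1])
cv2.imwrite("pics/v5.png",cv2.resize(p[100:340,120:400,::-1],(700,600),interpolation=cv2.INTER_CUBIC))
for c in("wrist","side","top"):
    if c!="wrist": snapshot(c)
    for n,z in(("funnel_grip",.09),("funnel_tip",.026),("tumbler",0)):
        for r in spot_point(c,n)[:1]: print(n,c,round(r["score"],2),np.round(r["uv"],1),atz(ray(c,r["uv"]),z).round(4))
```

```text
15.65 [0.4546 0.0537 0.2505] [-3.142e+00 -1.000e-03  3.035e+00] [-0.01 -0.12  1.52  0.    1.75 -1.47] [0.46 0.27 0.7 ] 0.04684258314313187
funnel_grip wrist 0.59 [252.2 185.6] [0.4598 0.0515 0.09  ]
funnel_tip wrist 0.82 [248.  227.7] [0.5344 0.037  0.026 ]
funnel_grip side 0.6 [261.4 285.8] [0.4646 0.0556 0.09  ]
funnel_tip side 0.55 [231.2 295. ] [0.5291 0.0434 0.026 ]
tumbler side 0.49 [227.7 300.5] [0.5389 0.0395 0.    ]
funnel_tip top 0.96 [189.6 216. ] [0.5228 0.0526 0.026 ]
```

View pics/v5.png

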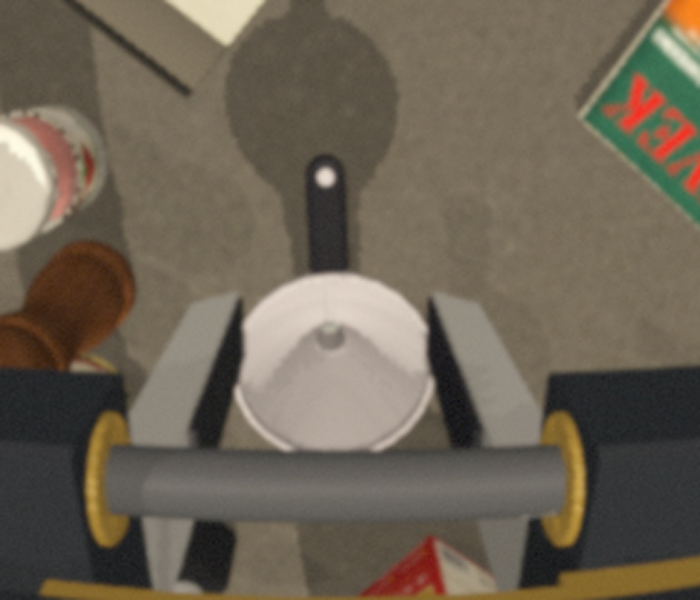

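Run:
```python
from h import *
f=lambda u,v:(120+u/2.5,100+v/2.5)
for n,u,v,z in(("end",325,156,.095),("base",328,272,.095),("rimL",237,365,.096),("rimR",433,365,.096),("rimB",333,453,.096),("rimF",333,272,.096),("hole",330,336,.05)):
    print(n,atz(ray("wrist",f(u,v)),z).round(4))
```

```text
end [0.4295 0.0524 0.095 ]
base [0.482 0.048 0.095]
rimL [5.229e-01 3.000e-04 9.600e-02]
rimR [0.5328 0.0922 0.096 ]
rimB [0.5752 0.0402 0.096 ]
rimF [0.4819 0.0503 0.096 ]
hole [0.5307 0.0433 0.05  ]
```

The wrist crop shows the handle running straight from (325,156) to (328,272), centred between the fingers. The rim fit puts the axis at (0.528, 0.046) and the grip at (0.456, 0.052).

>>> {"fn": "move_arm", "kwargs": {
  "steps": [0,0,0,0.001,-0.002,-0.05,0.5,0,0,0,0.001,-0.002,-0.1,0.5,0,0,0,0.001,-0.002,-0.14,0.5,0,0,0,0.001,-0.002,-0.165,0.5,0,0,0,0.001,-0.002,-0.165,0.5,0,0,0,0.001,-0.002,-0.165,0.05,0,0,0,0.001,-0.002,-0.165,0.05,0,0,0,0.001,-0.002,-0.165,0.05,0,0,0,0.001,-0.002,-0.165,0.05,0,0,0,0.001,-0.002,-0.165,0.05]
}}

```text
time: 17.25
tool_pos: [0.4565, 0.0517, 0.0864]
ee_rot: [3.141, 0.002, 3.035]
wrist_force: [0.2, 0.9, 1.5]
width: 0.0178
finger_force: 29.9
```

Run:
```python
from k import *
p,d=snapshot("side");cv2.imwrite("pics/v6.png",cv2.resize(p[160:350,150:350,::-1],(600,570),interpolation=cv2.INTER_CUBIC))
```

```text
17.25 [0.4565 0.0517 0.0864] [3.141e+00 2.000e-03 3.035e+00] [-0.01 -0.05  1.78  0.    1.41 -1.47] [0.2  0.95 1.45] 0.017782746590900747
```

View pics/v6.png

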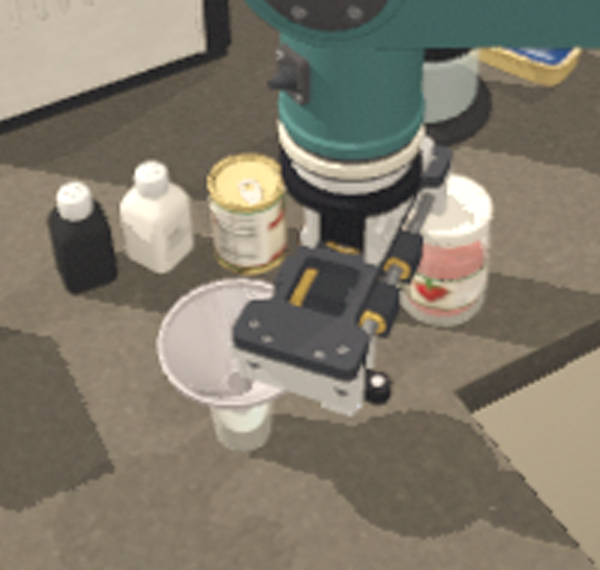

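The side crop shows the fingers on the handle and the funnel still upright in the glass (240,380). Now lifting.

>>> {"fn": "move_arm", "kwargs": {
  "steps": [0,0,0,0,0,0.01,0.05,0,0,0,0,0,0.025,0.05,0,0,0,0,0,0.045,0.05,0,0,0,0,0,0.065,0.05,0,0,0,0,0,0.09,0.05,0,0,0,0,0,0.12,0.05,0,0,0,0,0,0.15,0.05,0,0,0,0,0,0.18,0.05,0,0,0,0,0,0.21,0.05,0,0,0,0,0,0.23,0.05,0,0,0,0,0,0.24,0.05,0,0,0,0,0,0.24,0.05]
}}

```text
time: 18.5
tool_pos: [0.456, 0.0517, 0.3268]
ee_rot: [3.141, 0.003, 3.035]
wrist_force: [-0.2, 0.1, -0.9]
width: 0.0179
finger_force: 29.9
```

Run:
```python
from k import *
for c in("side","top","wrist"):
    p,d=snapshot(c);cv2.imwrite(f"pics/{c}7.png",p[:,:,::-1])
    for n in("funnel_grip","funnel_tip"):
        for r in spot_point(c,n)[:1]: print(n,c,round(r["score"],2),np.round(r["uv"],1),atz(ray(c,r["uv"]),.33 if "grip" in n else .266).round(4))
a=cv2.imread("pics/side7.png");b=cv2.imread("pics/wrist7.png");cv2.imwrite("pics/v7.png",cv2.resize(np.hstack([a[:,130:386],b[:,130:386]]),(800,600)))
```

```text
18.5 [0.456  0.0517 0.3268] [3.141e+00 3.000e-03 3.035e+00] [-0.01 -0.11  1.36  0.    1.89 -1.47] [-0.19  0.05 -0.94] 0.0178667807336054
funnel_grip side 0.63 [266.1 181.4] [0.4579 0.0541 0.33  ]
funnel_tip side 0.91 [225.2 202.4] [0.528  0.0434 0.266 ]
funnel_grip top 0.66 [197.3 215.9] [ 0.4954 -0.0158  0.33  ]
funnel_tip top 0.88 [175.  206.5] [0.5216 0.0451 0.266 ]
funnel_grip wrist 0.64 [256.  244.3] [0.4563 0.0531 0.33  ]
```

View pics/v7.png

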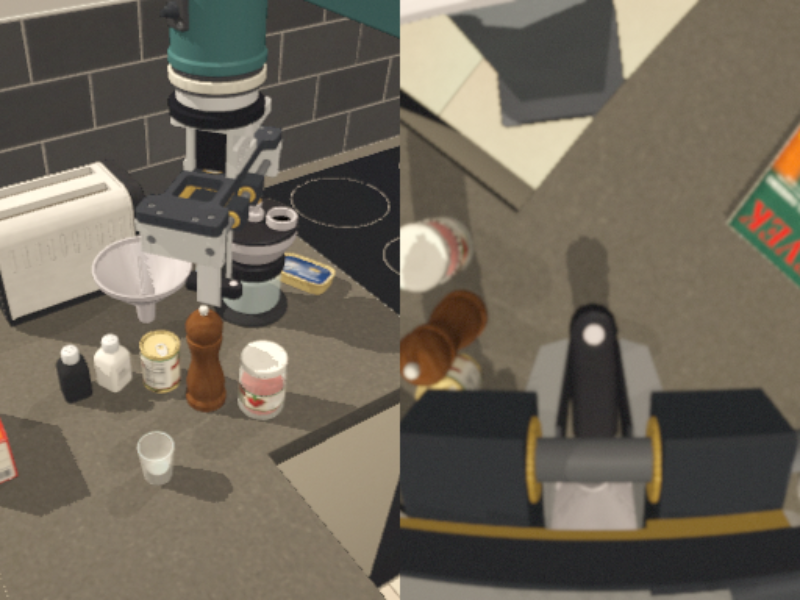

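The funnel hangs upright and clear, and the glass (157,458) and jars are still standing. Carrying it across at this height.

>>> {"fn": "move_arm", "kwargs": {
  "steps": [0,0,0,0,-0.02,0,0.05,0,0,0,0,-0.05,0,0.05,0,0,0,0,-0.09,0,0.05,0,0,0,-0.01,-0.13,0,0.05,0,0,0,-0.02,-0.17,0,0.05,0,0,0,-0.03,-0.21,0,0.05,0,0,0,-0.045,-0.25,0,0.05,0,0,0,-0.06,-0.29,0,0.05,0,0,0,-0.072,-0.325,0,0.05,0,0,0,-0.081,-0.35,0,0.05,0,0,0,-0.085,-0.362,0,0.05,0,0,0,-0.086,-0.366,0,0.05]
}}

```text
time: 20.15
tool_pos: [0.3693, -0.315, 0.3248]
ee_rot: [3.141, -0.001, 3.033]
wrist_force: [0.4, 0.1, -0.9]
width: 0.018
finger_force: 29.9
```

>>> {"fn": "move_arm", "kwargs": {
  "steps": [0,0,0,0,0,-0.01,0.05,0,0,0,0,0,-0.02,0.05,0,0,0,0,0,-0.03,0.05,0,0,0,0,0,-0.04,0.05,0,0,0,0,0,-0.045,0.05,0,0,0,0,0,-0.045,0.05,0,0,0,0,0,-0.045,0.05]
}}

```text
time: 20.85
tool_pos: [0.3697, -0.3142, 0.2804]
ee_rot: [-3.142, 0.0, 3.035]
wrist_force: [0.4, -0.7, -0.6]
width: 0.0178
finger_force: 29.9
```

Run:
```python
from k import *
q={}
for c in("side","top"):
    p,d=snapshot(c);cv2.imwrite(f"pics/{c}8.png",p[:,:,::-1])
    for n,z in(("funnel_tip",.221),("filler_mouth",.184),("crank_knob",.222)):
        for r in spot_point(c,n)[:1]:
            print(n,c,round(r["score"],2),np.round(r["uv"],1),atz(ray(c,r["uv"]),z).round(4));q.setdefault(n,[]).append(ray(c,r["uv"]))
for n in q:
    if len(q[n])>1: print(n,tri(q[n]))
a=cv2.imread("pics/side8.png");b=cv2.imread("pics/top8.png");cv2.imwrite("pics/v8.png",np.hstack([cv2.resize(a[70:220,250:370],(440,550),interpolation=cv2.INTER_CUBIC),cv2.resize(b[170:320,280:370],(330,550),interpolation=cv2.INTER_CUBIC)]))
```

```text
20.85 [ 0.3697 -0.3142  0.2804] [-3.142  0.     3.035] [-0.82 -0.06  1.4   0.    1.8  -2.29] [ 0.45 -0.73 -0.57] 0.01782526365622646
funnel_tip side 0.71 [310.1 123.4] [ 0.4444 -0.3196  0.221 ]
filler_mouth side 0.75 [310.8 136.8] [ 0.4406 -0.3227  0.184 ]
crank_knob side 0.67 [262.8 114.3] [ 0.5596 -0.3341  0.222 ]
funnel_tip top 0.83 [331.3 246.1] [ 0.441  -0.3169  0.221 ]
filler_mouth top 0.74 [328.6 247.5] [ 0.4382 -0.3175  0.184 ]
crank_knob top 0.58 [339.9 201.1] [ 0.5481 -0.3381  0.222 ]
funnel_tip (array([ 0.44247709, -0.31627513,  0.22299124]), [np.float64(0.001540446592073826), np.float64(0.0015404465920737223)])
filler_mouth (array([ 0.43904086, -0.31674147,  0.18768448]), [np.float64(0.0008640724139509556), np.float64(0.0008640724139508909)])
crank_knob (array([ 0.55429909, -0.33752494,  0.22016163]), [np.float64(0.0059596642501664595), np.float64(0.005959664250166619)])
```

View pics/v8.png

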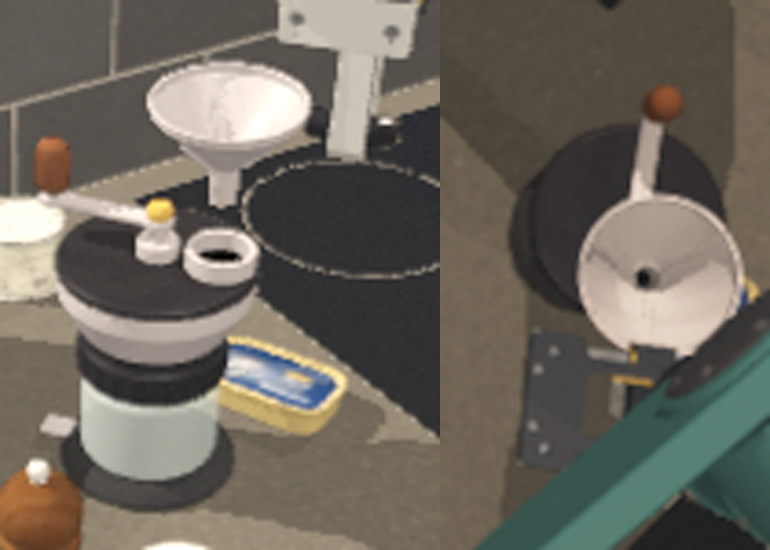

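Run:
```python
from h import *
print(atz(ray("side",(310.8,125.0)),.220),atz(ray("side",(310.3,137.6)),.184))
a=cv2.imread("pics/side8.png");cv2.imwrite("pics/v9.png",cv2.resize(a[112:152,290:330],(600,600),interpolation=cv2.INTER_CUBIC))
```

```text
[ 0.44193543 -0.31449903  0.22      ] [ 0.44115043 -0.31885161  0.184     ]
```

View pics/v9.png

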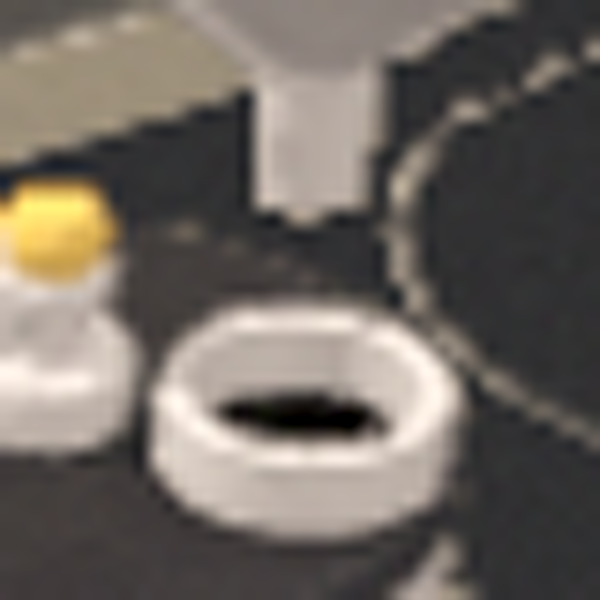

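The zoom shows the spout end at (312,190) above the rim centre (306,384). Back-projected, the offset is about 2 mm. I'll descend with a small correction.

>>> {"fn": "move_arm", "kwargs": {
  "steps": [0,0,0,-0.0015,-0.002,-0.006,0.05,0,0,0,-0.0015,-0.002,-0.012,0.05,0,0,0,-0.0015,-0.002,-0.018,0.05,0,0,0,-0.0015,-0.002,-0.023,0.05,0,0,0,-0.0015,-0.002,-0.023,0.05,0,0,0,-0.0015,-0.002,-0.023,0.05,0,0,0,-0.0015,-0.002,-0.023,0.05,0,0,0,-0.0015,-0.002,-0.023,0.05]
}}

```text
time: 22.05
tool_pos: [0.3683, -0.3164, 0.2576]
ee_rot: [-3.141, 0.001, 3.035]
wrist_force: [0.2, -0.1, -1.3]
width: 0.0177
finger_force: 29.9
```

Run:
```python
from k import *
q={}
for c in("side","top"):
    p,d=snapshot(c);cv2.imwrite(f"pics/{c}9.png",p[:,:,::-1])
    for n,z in(("funnel_tip",.198),("filler_mouth",.184),("crank_knob",.222)):
        for r in spot_point(c,n)[:1]:
            print(n,c,round(r["score"],2),np.round(r["uv"],1),atz(ray(c,r["uv"]),z).round(4));q.setdefault(n,[]).append(ray(c,r["uv"]))
for n in q:
    if len(q[n])>1: print(n,tri(q[n])[0])
a=cv2.imread("pics/side9.png");cv2.imwrite("pics/v10.png",cv2.resize(a[82:152,270:340],(600,600),interpolation=cv2.INTER_CUBIC))
```

```text
22.05 [ 0.3683 -0.3164  0.2576] [-3.141e+00  1.000e-03  3.035e+00] [-0.83 -0.06  1.45  0.    1.76 -2.29] [ 0.23 -0.15 -1.29] 0.017701848267142873
funnel_tip side 0.97 [309.1 131.4] [ 0.4456 -0.3225  0.198 ]
filler_mouth side 0.9 [310.5 134.9] [ 0.4426 -0.3309  0.184 ]
crank_knob side 0.71 [228.1 301.6] [0.4769 0.195  0.222 ]
funnel_tip top 0.73 [330.1 247.2] [ 0.4388 -0.3185  0.198 ]
filler_mouth top 0.68 [329.1 249.7] [ 0.4329 -0.3187  0.184 ]
crank_knob top 0.76 [339.3 200.6] [ 0.5493 -0.3367  0.222 ]
funnel_tip [ 0.44182367 -0.31748578  0.20123971]
filler_mouth [ 0.43686235 -0.31648872  0.19309998]
crank_knob [ 0.73961297 -0.56950516 -0.87493328]
```

View pics/v10.png

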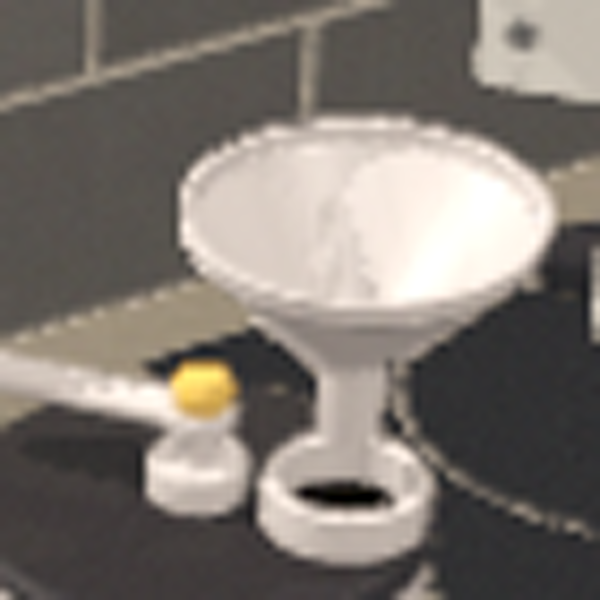

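The crop shows the spout end about a centimetre above the rim, centred between the neck's edges (about x 347 of 257–435). The crank arm points away and nothing is touching. Handing in.

```bash
python3 -c "
from bench import *
print(close_job())"
```

```text
the job is handed in; nothing more can be done
None
```

The crank is turned about two and a half times clockwise and left pointing away from the neck. The funnel is held still and upright, its spout centred over the filling neck to within about 3 mm and about 13 mm above the rim; the job is handed in, but no verdict came back.

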